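# Hang the red tape roll on the tape carousel

## Robot

A 6-joint arm with a two-finger parallel gripper is mounted at the origin on the work surface. World frame = base frame: x ahead of the robot, y to its left, z up, the work surface at z = 0. Lengths are in m, angles in rad, forces in N, time in s.
With the tool pointing down it reaches from about 0.225 to 0.875 m from the base axis. Payload 3.4 kg.
Tool frame: the origin (TCP) lies between the finger pads; the fingertips stand 11 mm ahead of it and the grasp point (between the pads) lies 8 mm behind it (tips_ahead is the distance from the TCP to the fingertips, in m); z points along the fingers, x is the direction in which the jaws open and shut, and the axes are right-handed (so a half turn about z gives the same grasp; the last joint's range is limited). The gripper opens to 85 mm and grips with 20 to 120 N. Pads are 22 mm wide; open, the fingers measure 114 mm over their backs; the gripper's body (76 mm by 85 mm) begins 54 mm behind the grasp point. The pads swing forward as they close: fully open they stand 13 mm farther back than shut.
Start: joints at [-1.288, 0.276, 1.505, -0, 1.361, -0.121], TCP at [0.226, -0.529, 0.242] pointing down, gripper open.
Joint ranges: [-2.89, 2.89], [-0.75, 2.08], [0.22, 2.7], [-1.18, 4.32], [0.11, 2.71], [-2.7, 2.7]. Speed limits (rad/s): [2.57, 2.57, 3.14, 3.14, 3.14, 3.14].

## Interface

Orientations are given as a unit quaternion [w, x, y, z].
In Python, from rig import get_state, get_image, sign_off, masks_of, tips_ahead gives the robot as it stands.
- The arm moves only by the tool play_rows, never from a script. Its argument "series" is a list of rows, each an object of numbers: "fingers": the closure, from -1 (fully open) to 1 (shut); "dx", "dy", "dz": the shift along the world's x, y, z in mm; "turn": the turn about the world's z in rad. A call has 1 to 20 rows; each row shifts and turns the pose as measured when the row begins; what a row does not reach is not made up. A row lasts 1/12 s, in which the tool goes at most 41.7 mm and 7.16 degrees, less where a joint would pass 70% of its speed; a pose out of reach is approached as far as the arm can. A call with a gripper value outside its range is refused whole. The fingers move at their own pace and stop on an object; "squeeze" is the grip in N (left out, the last holds). Time passes only in rows, so rows that do not move let the fingers close. It gives the time, the measured TCP pose, the force and the opening at its end, in the units of the state.
- get_state(): the state, without advancing time (a new reading comes with each control period).
- get_image(name): name is "side" or "top"; returns a dict with "pixels" (384x512x3 uint8, red, green, blue), "vfov" (degrees; the focal length in pixels is half the picture's height over the tangent of half this angle, whatever the lens; pixels are square), "cx", "cy" (the principal point, pixels), "rvec" (rotation vector, rad) and "tvec" (3), from world to camera coordinates, as OpenCV has them. Camera axes: x right, y down, z forward; pixel columns grow to the right and rows downward; lengths in m; the calibration is good to about 2 mm. A picture is of the moment at which its call begins. There is no depth.
- sign_off(): hands the job in, once; it reports no verdict.
Trained networks look in a picture, given as the dict that the camera call returned (one of the last four; its "shot" number tells which), for a name from the list of things; names that differ only in an ending like _2 or _b are one class to them, and where a whole thing is asked for, a point or a joint stands for the part that bears it (a point fixed in the world has none). Each returns a list of dicts, best first, with "p" (0 to 1); they miss things now and then, are a little off and sometimes report something else, mostly with a low value. They report only what shows in the picture. A call takes as long as a camera call.
- masks_of(picture, label): "region" (384x512 bool, what is visible of it) and "xy" ([column, row] in pixels, amid what is visible of it).
The state is a dict: "clock": time; "qpos": joint angles; "qd": joint speeds; "effort": joint torques, N m; "position": TCP position; "ee_rot": TCP orientation; "contact_force": force on the tool from outside, world axes, zero at the start; "moment": the same for the moment, N m; "width": finger opening in m.
Only numpy, scipy, OpenCV 4.12 (cv2) and the standard library are available. Lean on these libraries where they do the work, as an engineer would, in place of code of your own. Each camera call takes 0.05 s, during which the arm holds its last target. There are 200 camera calls.

## Task

Tidy up after the fan repair: turn the tape carousel until its bare arm points to the front of the bench, where the robot stands, then hang the loose red roll of insulating tape on that arm, slid right down against its stop disc, and let go. Leave the other rolls hanging on their arms and the tools and parts on the bench where they are.

Things in the scene. Friction and masses are not known exactly. Their poses are not given: they have to be found in the camera images.
- turn_knob (a point): black ribbed turning knob on the carousel's axis, 38 mm across and 51 mm tall, its top 325 mm above the bench; this point is on the axis, 303 mm above the bench, the height to grip it. It stands up in the middle of a clear round top dish (180 mm across, floor 268 mm and rim 276 mm above the bench) that overhangs the arms
- rotor (a joint): turn of the carousel about its vertical axis since the start (0 at the start, wherever the bare arm then points), counter-clockwise seen from above. It turns endlessly both ways, with slight friction (0.05 N m), and stays where it is left. Everything above the foot turns together: hub, five arms, dish and knob
- carousel: the carousel's round grey foot, 210 mm across and 16 mm high, fixed to the bench; origin at the centre of its underside, axes along the world's. The carousel's five arms are 72 degrees apart, on a 112 mm hub disc; four hold rolls of tape. Arms and rolls sweep a circle of about 120 mm radius
- bare_arm: the one arm without a roll: a straight steel rod 8 mm thick, sloping outward and up, 40 degrees from vertical, 95 mm long, ending in an orange ball 12 mm across. Origin at the root (50 mm from the carousel's axis, 124 mm above the bench), z along the rod to its tip, y level and sideways, x outward and down. Around the rod sits a black stop disc 44 mm across, its upper face at z = 27.5 mm; a roll seated on it has its centre at z = 37 mm and hangs about 13 mm off the rod to +x
- bare_arm_tip (a point): centre of the ball at the end of the bare arm
- red_roll_center (a point): the loose roll of red insulating tape with a cardboard core, lying flat on the bench: 54 mm outside, 34 mm hole, 19 mm wide, about 50 g; this point is its centre, z along the axis of its hole
- blue_roll_center (a point): blue tape roll of the same size hanging on the carousel (its centre)
- green_roll_center (a point): green tape roll hanging on the carousel (its centre)
- yellow_roll_center (a point): yellow tape roll hanging on the carousel (its centre)
- white_roll_center (a point): white tape roll hanging on the carousel (its centre)
- solder_reel: reel of solder standing on its flange, 60 mm across and 36 mm high; origin under its centre; leave it alone
- multimeter: black needle multimeter lying on its back, 98 x 146 mm, 47 mm high; origin under its centre; leave it alone
- screwdriver: screwdriver with a red handle lying flat, 190 mm long along its x, 26 mm high; origin under its middle; leave it alone
- pliers: pliers with blue handles lying flat, 165 mm long along x, 14 mm high; leave them alone
- fan_blade: black five-blade fan rotor lying flat, 180 mm across, 32 mm high; origin under its hub; leave it alone

How it is judged:
On the way:
1. the bare arm points to the front of the bench (within about 30 degrees), the carousel still and the red roll not yet on it (x of bare_arm_tip in the frame of carousel below -0.096 m and velocity of joint rotor between -0.1 and 0.1 rad/s and distance between red_roll_center and bare_arm_tip above 0.13 m), for 0.3 s.
At the end, for the whole second after the job is handed in: bare arm still within about 30 degrees of -x and the carousel still; red roll threaded on it, its centre 27 to 50 mm along the arm from the root (seated: 37) and within 20 mm of the rod in its x and y; the four other rolls still hang, over 110 mm above the bench (x of bare_arm_tip in the frame of carousel below -0.096 m and z of red_roll_center in the frame of bare_arm between 0.027 and 0.05 m and x of red_roll_center in the frame of bare_arm between -0.02 and 0.02 m and y of red_roll_center in the frame of bare_arm between -0.02 and 0.02 m and velocity of joint rotor between -0.1 and 0.1 rad/s and height (world z) of each of blue_roll_center, green_roll_center, yellow_roll_center, white_roll_center above 0.11 m); the robot touches nothing.
It fails at once if a roll is knocked off the carousel (not (height (world z) of each of blue_roll_center, green_roll_center, yellow_roll_center, white_roll_center above 0.11 m)).
It fails at once if something else on the bench is shifted by more than 40 mm (distance of any of solder_reel, multimeter, screwdriver, pliers, fan_blade from where it was at the start of the episode above 0.04 m).
It also fails if it takes over 64 s, if anything falls off the work surface, if the arm or the gripper's body presses on something with over 40 N, if the wrist force passes 120 N, or if a joint passes its speed limit or range.

## Working session

There is one attempt and no reset: what is moved stays moved. The work goes in short steps, Python scripts to look and compute and a tool call to move; the robot and the scene stay as the last step left them, time stands still between calls to the robot, and variables do not carry over. Pictures are saved under pics/ and viewed, about 8 in all and at most 12, crops included, and the job is handed in when it is done.

Besides the shell and the picture viewer there is one more tool, called after "Emit:" as name([rows], argument=value, ...), one row to a line, values as JSON. play_rows: Moves the arm, as the interface text tells. Its arguments: {"type":"object","properties":{"series":{"type":"array"},"squeeze":{"type":"number"}},"required":["series"]}

```bash
mkdir -p pics; cat > h.py <<'E'
import numpy as np, cv2
from rig import *
def cam(p):
    f=192/np.tan(np.radians(p["vfov"])/2)
    K=np.array([[f,0,p["cx"]],[0,f,p["cy"]],[0,0,1.]])
    R=cv2.Rodrigues(np.array(p["rvec"],float))[0]; return K,R,np.array(p["tvec"],float)
def ray(p,xy):
    K,R,t=cam(p); d=R.T@np.linalg.solve(K,[xy[0],xy[1],1.]); return -R.T@t,d
def atz(p,xy,z):
    o,d=ray(p,xy); return o+d*(z-o[2])/d[2]
def proj(p,X):
    K,R,t=cam(p); q=K@(R@np.array(X,float)+t); return q[:2]/q[2]
def tri(a,b):
    A=0;B=0
    for p,xy in (a,b):
        o,d=ray(p,xy); d=d/np.linalg.norm(d); M=np.eye(3)-np.outer(d,d); A=A+M; B=B+M@o
    return np.linalg.solve(A,B)
def save(p,n): cv2.imwrite('pics/'+n,p["pixels"][:,:,::-1])
E
python3 - <<'E'
from h import *
np.set_printoptions(precision=4,suppress=True)
P={n:get_image(n) for n in("side","top")}
cv2.imwrite('pics/a.png',np.vstack([P["top"]["pixels"]])[:,:,::-1]);save(P["side"],'b.png')
for n in P:
    o=ray(P[n],(256,192)); print(n,*o,P[n]["vfov"],P[n].keys())
    for l in "turn_knob carousel bare_arm bare_arm_tip red_roll_center blue_roll_center green_roll_center yellow_roll_center white_roll_center solder_reel multimeter screwdriver pliers fan_blade".split():
        for m in masks_of(P[n],l)[:2]: print(n,l,round(m["p"],2),np.round(m["xy"],1),m["region"].sum(), atz(P[n],m["xy"],{"turn_knob":.325,"red_roll_center":.019}.get(l,0.)))
print(get_state())
E
```

```text
side [ 0.1094 -0.32    1.1734] [ 0.4403  0.2826 -0.8522] 47.4871560476756 dict_keys(['pixels', 'vfov', 'cx', 'cy', 'rvec', 'tvec', 'shot'])
side turn_knob 0.94 [271.3 186. ] 4087 [ 0.58   -0.0599  0.325 ]
side carousel 0.8 [264.4 246.5] 1792 [ 0.57   -0.0515  0.    ]
side carousel 0.57 [303.  213.2] 172 [ 0.7273 -0.0935  0.    ]
side bare_arm_tip 0.47 [279.7 227.2] 316 [ 0.6482 -0.0574  0.    ]
side bare_arm_tip 0.44 [342.6 345.3] 249 [ 0.4392 -0.3701  0.    ]
side red_roll_center 0.84 [339.1 339.6] 301 [ 0.4419 -0.3554  0.019 ]
side blue_roll_center 0.49 [246.7 221.2] 295 [0.6128 0.0378 0.    ]
side green_roll_center 0.84 [247.1 223.5] 257 [0.6068 0.0325 0.    ]
side green_roll_center 0.5 [276.1 226.7] 274 [ 0.6439 -0.0474  0.    ]
side yellow_roll_center 0.57 [280.2 239.1] 289 [ 0.6151 -0.0787  0.    ]
side yellow_roll_center 0.35 [202.2 261.9] 104 [0.434  0.0749 0.    ]
side white_roll_center 0.71 [300.8 211.8] 233 [ 0.728  -0.0854  0.    ]
side white_roll_center 0.22 [180.2 172.2] 813 [0.6493 0.3182 0.    ]
side solder_reel 0.42 [340.6 269.5] 1970 [ 0.624  -0.2726  0.    ]
side m
[... 1044 characters left out ...]
r 0.96 [152.3 192.6] 1905 [0.6004 0.3069 0.    ]
top screwdriver 0.81 [307.6 253.3] 353 [ 0.4399 -0.1243  0.    ]
top pliers 0.57 [220.9 256. ] 519 [0.4291 0.1131 0.    ]
top fan_blade 0.89 [366.8 190.9] 2174 [ 0.6144 -0.2879  0.    ]
{'clock': 1.5, 'qpos': array([-1.288 ,  0.2759,  1.5049, -0.    ,  1.3607, -0.121 ]), 'qd': array([ 0.0005, -0.0002,  0.0013,  0.0013, -0.0004, -0.0003]), 'effort': array([  0.0024, -41.6652, -24.6093,   0.0003,   0.0004,  -0.    ]), 'position': array([ 0.2259, -0.5288,  0.2423]), 'ee_rot': array([ 0.    ,  0.8345, -0.5509,  0.    ]), 'contact_force': array([-0.7489, -0.2808,  0.0944]), 'moment': array([-0.0013,  0.0189,  0.0211]), 'width': 0.08536615577476092}
```

View pics/a.png

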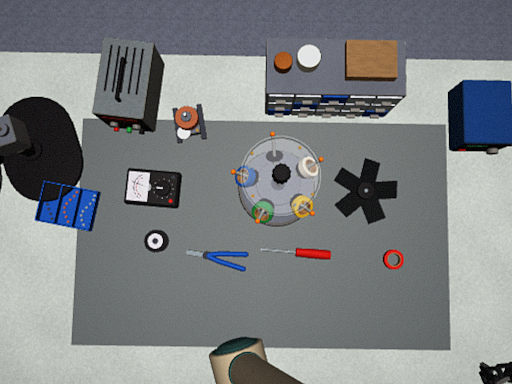

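View pics/b.png

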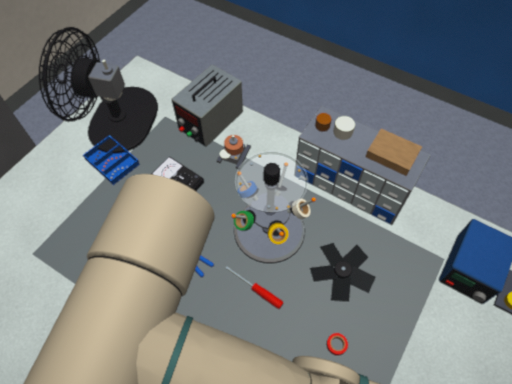

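The top view has +x upward and +y to the left. The bare arm's tip is at (272,134), pointing away from the robot, and the red roll is at (393,259). The side view shows the knob at (271,172) and the roll at (338,344). Next I'll fit the five orange balls and the roll by colour.

```bash
python3 - <<'E'
from h import *
from scipy.optimize import least_squares
np.set_printoptions(precision=4,suppress=True)
print("tips",tips_ahead() if callable(tips_ahead) else tips_ahead)
T=get_image("top");S=get_image("side")
def comps(p,f,amin=3):
    hsv=cv2.cvtColor(p["pixels"],cv2.COLOR_RGB2HSV); m=cv2.inRange(hsv,*f)
    n,_,st,c=cv2.connectedComponentsWithStats(m); return [(c[i],st[i,4]) for i in range(1,n) if st[i,4]>=amin]
orange=((6,160,120),(16,255,255))
for p,n in((T,"top"),(S,"side")):
    print(n,[(np.round(c,1),a) for c,a in comps(p,orange) if 180<c[0]<345 and 120<c[1]<250])
b=[atz(T,c,.197)[:2] for c,a in comps(T,orange) if 180<c[0]<345 and 128<c[1]<235]
print(np.array(b))
for p,n in((T,"top"),(S,"side")):
    hsv=cv2.cvtColor(p["pixels"],cv2.COLOR_RGB2HSV)
    m=(cv2.inRange(hsv,(0,150,80),(5,255,255))|cv2.inRange(hsv,(172,150,80),(180,255,255)))
    x0,y0=(370,240) if n=="top" else (315,322)
    sub=m[y0:y0+45,x0:x0+50]; cs,_=cv2.findContours(sub,cv2.RETR_EXTERNAL,cv2.CHAIN_APPROX_NONE)
    c=max(cs,key=cv2.contourArea); e=cv2.fitEllipse(c); xy=np.array(e[0])+[x0,y0]
    print(n,"red",xy,e[1],"at z.0095",atz(p,xy,.0095),"at .019",atz(p,xy,.019))
    s=[("knob",p["pixels"])]
    g=p["pixels"].max(2); x0,y0,x1,y1=(262,155,302,192) if n=="top" else (255,155,290,192)
    m=(g[y0:y1,x0:x1]<50).astype(np.uint8); k,_,st,c=cv2.connectedComponentsWithStats(m); i=1+np.argmax(st[1:,4]); print("knob",st[i]+[x0,y0,0,0,0],c[i]+[x0,y0],atz(p,c[i]+[x0,y0],.30))
v=np.hstack([cv2.resize(T["pixels"][120:240,220:340],(400,400),interpolation=2),cv2.resize(S["pixels"][140:270,220:350],(400,400),interpolation=2)])
cv2.imwrite('pics/c.png',v[:,:,::-1])
E
```

```text
tips 0.011
top [(array([272. , 133.5]), np.int32(15)), (array([320.4, 158.9]), np.int32(14)), (array([232.9, 171.3]), np.int32(17)), (array([238.5, 177.8]), np.int32(11)), (array([256.3, 213.5]), np.int32(12)), (array([301.4, 211.1]), np.int32(7)), (array([311.9, 212.6]), np.int32(16)), (array([264.1, 217.4]), np.int32(16)), (array([257.1, 220.6]), np.int32(16))]
side [(array([313.2, 199.1]), np.int32(9)), (array([233.4, 215.6]), np.int32(10)), (array([281.5, 233.6]), np.int32(17))]
[[ 0.7294 -0.0176]
 [ 0.6697 -0.134 ]
 [ 0.6366  0.0743]
 [ 0.6212  0.0605]
 [ 0.537   0.0169]
 [ 0.5442 -0.0896]
 [ 0.5411 -0.1143]
 [ 0.5282 -0.0015]
 [ 0.5203  0.0148]]
top red [393.3144 259.0359] (18.435211181640625, 19.683330535888672) at z.0095 [ 0.4281 -0.3571  0.0095] at .019 [ 0.4284 -0.3545  0.019 ]
knob [272 164  19  20 274] [280.7774 173.4489] [ 0.6195 -0.0353  0.3   ]
side red [336.9113 343.5442] (19.58335304260254, 21.12258529663086) at z.0095 [ 0.4327 -0.3553  0.0095] at .019 [ 0.4301 -0.355   0.019 ]
knob [264 164  15  21 268] [271.1828 174.1978] [ 0.6225 -0.0346  0.3   ]
```

View pics/c.png

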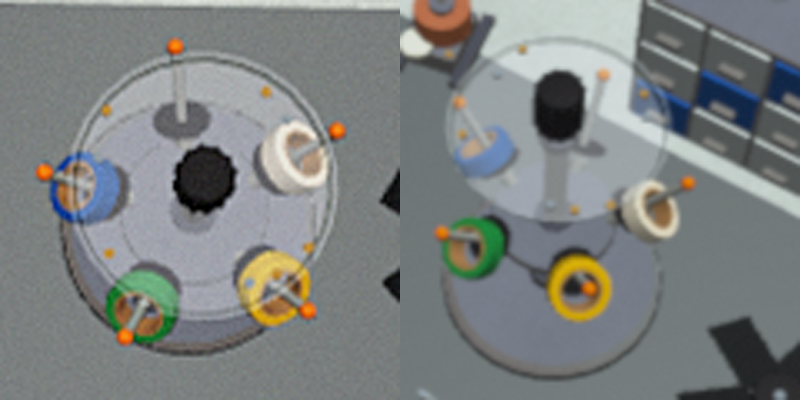

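Fitting the five balls puts the axis at (0.6195, -0.0353) with the bare arm at +9°, so it needs about +171° (2.98 rad). Both views put the red roll near (0.430, -0.356). I'm moving to the knob now.

Emit:
play_rows([
  {"dx":0,"dy":0,"dz":40,"fingers":-1},
  {"dx":10,"dy":15,"dz":35,"turn":-0.06,"fingers":-1},
  {"dx":20,"dy":25,"dz":25,"turn":-0.06,"fingers":-1},
  {"dx":25,"dy":30,"dz":15,"turn":-0.06,"fingers":-1},
  {"dx":25,"dy":30,"dz":15,"turn":-0.06,"fingers":-1},
  {"dx":25,"dy":32,"dz":10,"turn":-0.06,"fingers":-1},
  {"dx":25,"dy":32,"turn":-0.06,"fingers":-1},
  {"dx":25,"dy":32,"fingers":-1},
  {"dx":25,"dy":32,"fingers":-1},
  {"dx":25,"dy":32,"fingers":-1},
  {"dx":25,"dy":32,"fingers":-1},
  {"dx":25,"dy":32,"fingers":-1},
  {"dx":25,"dy":32,"fingers":-1},
  {"dx":25,"dy":32,"fingers":-1},
  {"dx":25,"dy":32,"fingers":-1},
  {"dx":25,"dy":32,"fingers":-1},
  {"fingers":-1},
], squeeze=40)

```text
invalid input at $.series[0]: expected keys fingers, dx, dy, dz, turn
```

Emit:
play_rows([
  {"dx":0,"dy":0,"dz":40,"turn":0,"fingers":-1},
  {"dx":10,"dy":15,"dz":35,"turn":-0.06,"fingers":-1},
  {"dx":20,"dy":25,"dz":25,"turn":-0.06,"fingers":-1},
  {"dx":25,"dy":30,"dz":15,"turn":-0.06,"fingers":-1},
  {"dx":25,"dy":30,"dz":15,"turn":-0.06,"fingers":-1},
  {"dx":25,"dy":32,"dz":10,"turn":-0.06,"fingers":-1},
  {"dx":25,"dy":32,"dz":0,"turn":-0.06,"fingers":-1},
  {"dx":25,"dy":32,"dz":0,"turn":0,"fingers":-1},
  {"dx":25,"dy":32,"dz":0,"turn":0,"fingers":-1},
  {"dx":25,"dy":32,"dz":0,"turn":0,"fingers":-1},
  {"dx":25,"dy":32,"dz":0,"turn":0,"fingers":-1},
  {"dx":25,"dy":32,"dz":0,"turn":0,"fingers":-1},
  {"dx":25,"dy":32,"dz":0,"turn":0,"fingers":-1},
  {"dx":25,"dy":32,"dz":0,"turn":0,"fingers":-1},
  {"dx":25,"dy":32,"dz":0,"turn":0,"fingers":-1},
  {"dx":0,"dy":0,"dz":0,"turn":0,"fingers":-1},
], squeeze=40)

```text
clock: 2.93
position: [0.5602, -0.0918, 0.3866]
ee_rot: [-0.007, 0.713, -0.701, 0.003]
contact_force: [-0.6, -1.1, -0.8]
width: 0.0857
```

Emit:
play_rows([
  {"dx":27,"dy":26,"dz":0,"turn":0,"fingers":-1},
  {"dx":27,"dy":26,"dz":0,"turn":0,"fingers":-1},
  {"dx":5,"dy":4,"dz":0,"turn":0,"fingers":-1},
  {"dx":0,"dy":0,"dz":0,"turn":0,"fingers":-1},
])

```text
clock: 3.27
position: [0.6195, -0.0336, 0.386]
ee_rot: [-0.006, 0.714, -0.7, 0.003]
contact_force: [0.0, 0.8, -0.1]
width: 0.0856
```

Emit:
play_rows([
  {"dx":0,"dy":-2,"dz":-30,"turn":0,"fingers":-1},
  {"dx":0,"dy":0,"dz":-30,"turn":0,"fingers":-1},
  {"dx":0,"dy":0,"dz":-22,"turn":0,"fingers":-1},
  {"dx":0,"dy":0,"dz":-8,"turn":0,"fingers":-1},
  {"dx":0,"dy":0,"dz":0,"turn":0,"fingers":1},
  {"dx":0,"dy":0,"dz":0,"turn":0,"fingers":1},
  {"dx":0,"dy":0,"dz":0,"turn":0,"fingers":1},
  {"dx":0,"dy":0,"dz":0,"turn":0,"fingers":1},
  {"dx":0,"dy":0,"dz":0,"turn":0,"fingers":1},
  {"dx":0,"dy":0,"dz":0,"turn":0,"fingers":1},
])

```text
clock: 4.1
position: [0.6162, -0.0352, 0.2981]
ee_rot: [-0.011, 0.714, -0.7, 0.001]
contact_force: [1.5, 1.1, -7.3]
width: 0.0371
```

Emit:
play_rows([
  {"dx":2,"dy":0,"dz":0,"turn":0.04,"fingers":1},
  {"dx":0,"dy":0,"dz":0,"turn":0.08,"fingers":1},
  {"dx":0,"dy":0,"dz":0,"turn":0.1,"fingers":1},
  {"dx":0,"dy":0,"dz":0,"turn":0.1,"fingers":1},
  {"dx":0,"dy":0,"dz":0,"turn":0.1,"fingers":1},
  {"dx":0,"dy":0,"dz":0,"turn":0.1,"fingers":1},
  {"dx":0,"dy":0,"dz":0,"turn":0.1,"fingers":1},
  {"dx":0,"dy":0,"dz":0,"turn":0.1,"fingers":1},
  {"dx":0,"dy":0,"dz":0,"turn":0.06,"fingers":1},
  {"dx":0,"dy":0,"dz":0,"turn":0,"fingers":1},
])

```text
clock: 4.93
position: [0.6178, -0.0391, 0.2981]
ee_rot: [-0.007, 0.933, -0.36, -0.002]
contact_force: [-1.4, 1.5, -5.3]
width: 0.037
```

Emit:
play_rows([
  {"dx":0,"dy":1,"dz":0,"turn":0.05,"fingers":1},
  {"dx":0,"dy":1,"dz":0,"turn":0.1,"fingers":1},
  {"dx":0,"dy":1,"dz":0,"turn":0.1,"fingers":1},
  {"dx":0,"dy":0,"dz":0,"turn":0.1,"fingers":1},
  {"dx":0,"dy":0,"dz":0,"turn":0.1,"fingers":1},
  {"dx":0,"dy":0,"dz":0,"turn":0.1,"fingers":1},
  {"dx":0,"dy":0,"dz":0,"turn":0.1,"fingers":1},
  {"dx":0,"dy":0,"dz":0,"turn":0.1,"fingers":1},
  {"dx":0,"dy":0,"dz":0,"turn":0.1,"fingers":1},
  {"dx":0,"dy":0,"dz":0,"turn":0.1,"fingers":1},
  {"dx":0,"dy":0,"dz":0,"turn":0.1,"fingers":1},
  {"dx":0,"dy":0,"dz":0,"turn":0.1,"fingers":1},
  {"dx":0,"dy":0,"dz":0,"turn":0.06,"fingers":1},
  {"dx":0,"dy":0,"dz":0,"turn":0,"fingers":1},
])

```text
clock: 6.1
position: [0.624, -0.0399, 0.2981]
ee_rot: [-0.007, 0.969, 0.248, -0.002]
contact_force: [1.3, 1.5, -4.7]
width: 0.0369
```

```bash
cat >> h.py <<'E'
def balls(p,z=.197,c=(.6195,-.0353)):
    hsv=cv2.cvtColor(p["pixels"],cv2.COLOR_RGB2HSV); m=cv2.inRange(hsv,(6,160,120),(16,255,255))
    n,_,st,q=cv2.connectedComponentsWithStats(m); out=[]
    for i in range(1,n):
        if st[i,4]>=3:
            X=atz(p,q[i],z)[:2]-c; r=np.hypot(*X)
            if .1<r<.125: out.append((round(float(np.degrees(np.arctan2(X[1],X[0]))),1),round(float(r),4)))
    return sorted(out)
E
python3 -c "
from h import *
p=get_image('top');print(balls(p));s=get_state();print(s['position'],s['ee_rot'],s['contact_force'])"
```

```text
[(-161.4, 0.1119), (54.8, 0.1108), (127.1, 0.1107)]
[ 0.62398763 -0.03992682  0.29810963] [-0.00685155  0.96891507  0.24728987 -0.00208722] [ 2.06190596  1.76764335 -4.40717034]
```

Emit:
play_rows([
  {"dx":0,"dy":1,"dz":0,"turn":0.05,"fingers":1},
  {"dx":0,"dy":1,"dz":0,"turn":0.1,"fingers":1},
  {"dx":0,"dy":1,"dz":0,"turn":0.1,"fingers":1},
  {"dx":0,"dy":0,"dz":0,"turn":0.1,"fingers":1},
  {"dx":0,"dy":0,"dz":0,"turn":0.1,"fingers":1},
  {"dx":0,"dy":0,"dz":0,"turn":0.1,"fingers":1},
  {"dx":0,"dy":0,"dz":0,"turn":0.1,"fingers":1},
  {"dx":0,"dy":0,"dz":0,"turn":0.1,"fingers":1},
  {"dx":0,"dy":0,"dz":0,"turn":0.1,"fingers":1},
  {"dx":0,"dy":0,"dz":0,"turn":0.07,"fingers":1},
  {"dx":0,"dy":0,"dz":0,"turn":0.03,"fingers":1},
  {"dx":0,"dy":0,"dz":0,"turn":0,"fingers":1},
])

```text
clock: 7.15
position: [0.6268, -0.0358, 0.2983]
ee_rot: [-0.004, 0.744, 0.668, -0.002]
contact_force: [0.5, 2.4, -4.2]
width: 0.0369
```

```bash
python3 -c "
from h import *
p=get_image('top');print(balls(p));s=get_state();print(s['position'],s['ee_rot'],s['contact_force'])"
```

```text
[(-178.1, 0.1112), (-106.1, 0.1133), (109.9, 0.1115)]
[ 0.62681609 -0.035852    0.2983217 ] [-0.00404152  0.74447322  0.66763764 -0.00181065] [ 1.32322217  2.96995497 -5.48177273]
```

Emit:
play_rows([
  {"dx":0,"dy":0,"dz":0,"turn":0,"fingers":-1},
  {"dx":0,"dy":0,"dz":0,"turn":0,"fingers":-1},
  {"dx":0,"dy":0,"dz":0,"turn":0,"fingers":-1},
  {"dx":0,"dy":0,"dz":0,"turn":0,"fingers":-1},
  {"dx":0,"dy":0,"dz":30,"turn":0,"fingers":-1},
  {"dx":0,"dy":0,"dz":35,"turn":0,"fingers":-1},
  {"dx":-10,"dy":-15,"dz":25,"turn":0,"fingers":-1},
  {"dx":-16,"dy":-26,"dz":0,"turn":0.05,"fingers":-1},
  {"dx":-18,"dy":-30,"dz":0,"turn":0.05,"fingers":-1},
  {"dx":-18,"dy":-30,"dz":0,"turn":0,"fingers":-1},
  {"dx":-18,"dy":-30,"dz":0,"turn":0,"fingers":-1},
  {"dx":-18,"dy":-30,"dz":0,"turn":0,"fingers":-1},
  {"dx":-18,"dy":-30,"dz":0,"turn":0,"fingers":-1},
  {"dx":-18,"dy":-30,"dz":0,"turn":0,"fingers":-1},
  {"dx":-18,"dy":-30,"dz":0,"turn":0,"fingers":-1},
  {"dx":-18,"dy":-30,"dz":0,"turn":0,"fingers":-1},
  {"dx":-10,"dy":-20,"dz":0,"turn":0,"fingers":-1},
  {"dx":0,"dy":0,"dz":0,"turn":0,"fingers":-1},
])

```text
clock: 8.7
position: [0.4383, -0.3514, 0.4068]
ee_rot: [0.011, 0.713, 0.701, 0.002]
contact_force: [-0.5, -0.2, 0.0]
width: 0.0853
```

```bash
python3 -c "
from h import *
p=get_image('top');print(balls(p));save(p,'d.png');s=get_state();print(s['position'],s['ee_rot'],s['contact_force'])"
```

```text
[(-178.1, 0.1112), (-106.5, 0.1111), (-34.4, 0.1115), (37.7, 0.111), (109.8, 0.1113)]
[ 0.43909242 -0.34973931  0.40716027] [0.01072672 0.71232583 0.70176113 0.00285765] [-0.28220862 -0.90470928  0.16852684]
```

View pics/d.png

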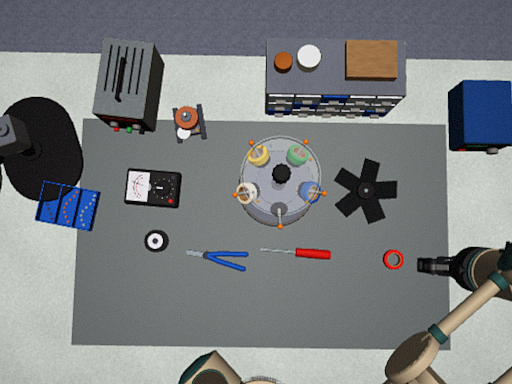

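The carousel is set: the bare arm's tip is at (280,226), facing the front, and all the rolls are still hanging. I'm descending to the red roll at (393,259), and will grip only its top so it hangs below the fingertips. That lets the gripper body clear the dish.

Emit:
play_rows([
  {"dx":-5,"dy":-3,"dz":-20,"turn":0,"fingers":-1},
  {"dx":-6,"dy":-3,"dz":-35,"turn":0,"fingers":-1},
  {"dx":0,"dy":0,"dz":-38,"turn":0,"fingers":-1},
  {"dx":0,"dy":0,"dz":-38,"turn":0,"fingers":-1},
  {"dx":0,"dy":0,"dz":-38,"turn":0,"fingers":-1},
  {"dx":0,"dy":0,"dz":-38,"turn":0,"fingers":-1},
  {"dx":0,"dy":0,"dz":-38,"turn":0,"fingers":-1},
  {"dx":0,"dy":0,"dz":-38,"turn":0,"fingers":-1},
  {"dx":0,"dy":0,"dz":-30,"turn":0,"fingers":-1},
  {"dx":0,"dy":0,"dz":-20,"turn":0,"fingers":-1},
  {"dx":0,"dy":0,"dz":0,"turn":0,"fingers":-1},
])

```text
clock: 9.67
position: [0.4352, -0.345, 0.0726]
ee_rot: [0.023, 0.711, 0.703, 0.008]
contact_force: [-0.8, 1.1, -0.6]
width: 0.0854
```

Emit:
play_rows([
  {"dx":-5,"dy":-5,"dz":-12,"turn":0,"fingers":-1},
  {"dx":-3,"dy":-5,"dz":-12,"turn":0,"fingers":-1},
  {"dx":-1,"dy":-1,"dz":-12,"turn":0,"fingers":-1},
  {"dx":0,"dy":0,"dz":0,"turn":0,"fingers":-1},
])

```text
clock: 10.0
position: [0.431, -0.3546, 0.0397]
ee_rot: [0.026, 0.71, 0.704, 0.009]
contact_force: [0.0, 0.3, 0.2]
width: 0.0854
```

```bash
python3 -c "
from h import *
p=get_image('side');q=get_image('top')
v=np.hstack([cv2.resize(p['pixels'][290:384,290:400],(468,400)),cv2.resize(q['pixels'][225:295,350:430],(330,289+111))])
cv2.imwrite('pics/e.png',v[:,:,::-1]);s=get_state();print(s['position'],s['ee_rot'],s['contact_force'])"
```

```text
[ 0.43229678 -0.35584176  0.04156211] [0.02819571 0.70990149 0.70367748 0.00910401] [-0.30796724  0.96004059  0.10732581]
```

View pics/e.png

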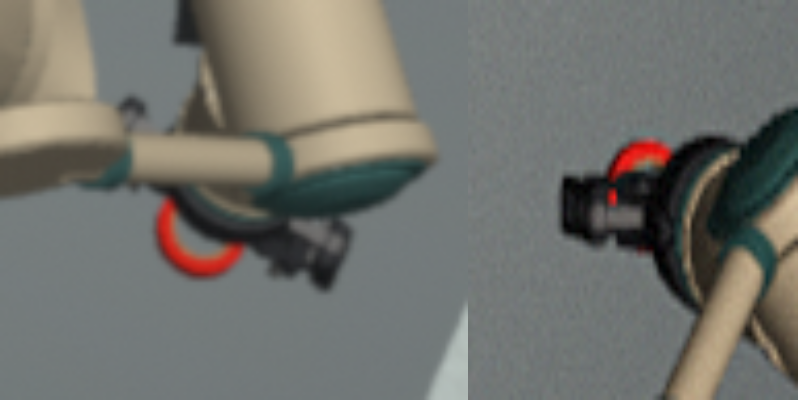

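The side crop shows the roll under the gripper, and the top crop shows the roll between the fingers. I'll go down the last 22 mm and close.

Emit:
play_rows([
  {"dx":-4,"dy":0,"dz":-10,"turn":0,"fingers":-1},
  {"dx":-3,"dy":0,"dz":-9,"turn":0,"fingers":-1},
  {"dx":0,"dy":0,"dz":-3,"turn":0,"fingers":-1},
  {"dx":0,"dy":0,"dz":0,"turn":0,"fingers":-1},
])

```text
clock: 10.43
position: [0.4296, -0.3579, 0.0249]
ee_rot: [0.034, 0.709, 0.704, 0.009]
contact_force: [-0.6, 0.0, 0.0]
width: 0.0853
```

Emit:
play_rows([
  {"dx":-4,"dy":2,"dz":-6,"turn":0,"fingers":-1},
  {"dx":-2,"dy":0,"dz":-4,"turn":0,"fingers":-1},
  {"dx":0,"dy":0,"dz":0,"turn":0,"fingers":1},
  {"dx":0,"dy":0,"dz":0,"turn":0,"fingers":1},
  {"dx":0,"dy":0,"dz":0,"turn":0,"fingers":1},
  {"dx":0,"dy":0,"dz":0,"turn":0,"fingers":1},
  {"dx":0,"dy":0,"dz":0,"turn":0,"fingers":1},
])

```text
clock: 11.02
position: [0.4242, -0.3564, 0.0163]
ee_rot: [0.036, 0.709, 0.704, 0.009]
contact_force: [-0.0, 0.3, -0.4]
width: 0.0511
```

Emit:
play_rows([
  {"dx":0,"dy":0,"dz":10,"turn":0,"fingers":1},
  {"dx":0,"dy":0,"dz":30,"turn":0,"fingers":1},
  {"dx":0,"dy":0,"dz":35,"turn":0,"fingers":1},
  {"dx":0,"dy":0,"dz":35,"turn":0,"fingers":1},
  {"dx":0,"dy":0,"dz":35,"turn":0,"fingers":1},
  {"dx":0,"dy":0,"dz":35,"turn":0,"fingers":1},
  {"dx":0,"dy":0,"dz":35,"turn":0,"fingers":1},
  {"dx":0,"dy":0,"dz":35,"turn":0,"fingers":1},
  {"dx":0,"dy":0,"dz":20,"turn":0,"fingers":1},
  {"dx":0,"dy":0,"dz":0,"turn":0,"fingers":1},
])

```text
clock: 11.85
position: [0.4195, -0.3513, 0.303]
ee_rot: [0.034, 0.709, 0.704, 0.009]
contact_force: [0.5, -1.1, -0.5]
width: 0.0508
```

```bash
python3 -c "
from h import *
p=get_image('side');q=get_image('top');s=get_state();print(s['position'],s['ee_rot'],s['contact_force'],s['width'])
a=proj(p,s['position']).astype(int);b=proj(q,s['position']).astype(int);print(a,b)
def cr(p,c): 
  x=min(max(c[0]-60,0),392);y=min(max(c[1]-60,0),264); return cv2.resize(p['pixels'][y:y+120,x:x+120],(400,400))
cv2.imwrite('pics/f.png',np.hstack([cr(p,a),cr(q,b)])[:,:,::-1])"
```

```text
[ 0.41828914 -0.35001249  0.29866597] [0.03057713 0.70956532 0.7039115  0.00952365] [ 0.25230671  0.06462628 -0.85972913] 0.051513176709635226
[353 315] [427 269]
```

View pics/f.png

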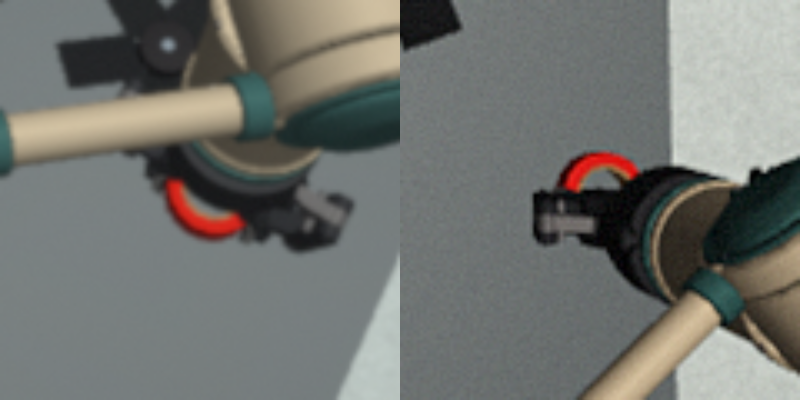

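The roll is held level by its upper part in both crops. I'm carrying it above the bare arm's tip, about (0.5085, -0.039).

Emit:
play_rows([
  {"dx":4,"dy":15,"dz":2,"turn":0,"fingers":1},
  {"dx":8,"dy":28,"dz":2,"turn":0,"fingers":1},
  {"dx":9,"dy":31,"dz":0,"turn":0,"fingers":1},
  {"dx":9,"dy":31,"dz":0,"turn":0,"fingers":1},
  {"dx":9,"dy":31,"dz":0,"turn":0,"fingers":1},
  {"dx":9,"dy":31,"dz":0,"turn":0,"fingers":1},
  {"dx":9,"dy":31,"dz":0,"turn":0,"fingers":1},
  {"dx":9,"dy":31,"dz":0,"turn":0,"fingers":1},
  {"dx":9,"dy":31,"dz":0,"turn":0,"fingers":1},
  {"dx":8,"dy":28,"dz":0,"turn":0,"fingers":1},
  {"dx":4,"dy":14,"dz":0,"turn":0,"fingers":1},
  {"dx":0,"dy":0,"dz":0,"turn":0,"fingers":1},
  {"dx":0,"dy":0,"dz":0,"turn":0,"fingers":1},
])

```text
clock: 13.03
position: [0.4906, -0.0287, 0.27]
ee_rot: [0.002, 0.712, 0.702, -0.002]
contact_force: [-0.6, -0.1, -0.8]
width: 0.051
```

Emit:
play_rows([
  {"dx":0,"dy":-5,"dz":-12,"turn":0,"fingers":1},
  {"dx":0,"dy":-5,"dz":-12,"turn":0,"fingers":1},
  {"dx":0,"dy":0,"dz":0,"turn":0,"fingers":1},
  {"dx":8,"dy":0,"dz":0,"turn":0,"fingers":1},
  {"dx":8,"dy":0,"dz":0,"turn":0,"fingers":1},
  {"dx":0,"dy":0,"dz":0,"turn":0,"fingers":1},
  {"dx":0,"dy":0,"dz":0,"turn":0,"fingers":1},
])

```text
clock: 13.62
position: [0.5045, -0.0429, 0.2405]
ee_rot: [-0.002, 0.713, 0.701, -0.006]
contact_force: [0.9, -0.3, -0.7]
width: 0.0514
```

```bash
cat > look.py <<'E'
from h import *
import sys
p=get_image('side');q=get_image('top');s=get_state();print(s['position'],s['ee_rot'],s['contact_force'],s['width'],balls(q))
def cr(p,c): return cv2.resize(p['pixels'][c[1]-50:c[1]+50,c[0]-50:c[0]+50],(400,400),interpolation=cv2.INTER_CUBIC)
cv2.imwrite('pics/'+sys.argv[1],np.hstack([cr(p,(265,220)),cr(q,(280,205))])[:,:,::-1])
for n,i in(('side',p),('top',q)):
    hsv=cv2.cvtColor(i["pixels"],cv2.COLOR_RGB2HSV)
    m=(cv2.inRange(hsv,(0,170,80),(5,255,255))|cv2.inRange(hsv,(172,170,80),(180,255,255)))
    k,_,st,c=cv2.connectedComponentsWithStats(m)
    print(n,[(st[j].tolist(),np.round(c[j],1).tolist()) for j in range(1,k) if st[j,4]>8])
E
python3 look.py g.png
```

```text
[ 0.50442371 -0.04275055  0.24062224] [-0.00129564  0.71319047  0.70094883 -0.00533155] [-1.75937915  0.37574361 -0.39727593] 0.051423013791142294 [(-106.5, 0.1111), (-34.4, 0.1115), (37.7, 0.111), (109.8, 0.1112)]
side [([239, 213, 16, 21, 113], [245.2, 225.4]), ([446, 280, 8, 5, 24], [449.5, 282.1]), ([252, 284, 31, 24, 261], [267.2, 295.5])]
top [([114, 127, 5, 4, 19], [115.9, 128.4]), ([459, 149, 7, 2, 14], [462.0, 149.5]), ([168, 199, 5, 4, 16], [170.0, 200.5]), ([296, 249, 16, 9, 103], [302.9, 252.8]), ([325, 251, 6, 8, 42], [327.5, 254.3])]
```

View pics/g.png

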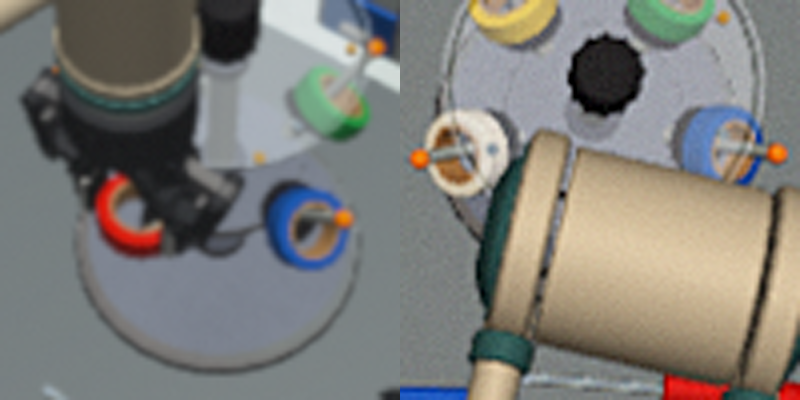

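```bash
python3 - <<'E'
from h import *
p=get_image('side');s=get_state();T=np.array(s['position'])
print('tip px',proj(p,[.5085,-.039,.197]))
a=np.linspace(0,6.28,100)
for dx in(-6,0,3,6,9):
  for dz in(-10,-7,-3):
    C=T+[dx/1e3,0,dz/1e3]
    q=np.array([proj(p,C+[.027*np.cos(t),.027*np.sin(t),h]) for t in a for h in(-.0095,.0095)])
    print(dx,dz,'left',q[:,0].min().round(1),'bottom',q[:,1].max().round(1))
E
```

```text
tip px [248.03691999 230.31699772]
-6 -10 left 235.3 bottom 239.9
-6 -7 left 235.3 bottom 239.4
-6 -3 left 235.2 bottom 238.7
0 -10 left 236.7 bottom 238.0
0 -7 left 236.6 bottom 237.5
0 -3 left 236.6 bottom 236.7
3 -10 left 237.4 bottom 237.0
3 -7 left 237.3 bottom 236.5
3 -3 left 237.3 bottom 235.8
6 -10 left 238.1 bottom 236.1
6 -7 left 238.0 bottom 235.5
6 -3 left 238.0 bottom 234.8
9 -10 left 238.8 bottom 235.1
9 -7 left 238.7 bottom 234.6
9 -3 left 238.6 bottom 233.8
```

The roll outline agrees with its centre being about 7 mm inboard of the TCP, so the roll is at about (0.512, -0.043), over the tip. I'm lowering it gently.

Emit:
play_rows([
  {"dx":0,"dy":2,"dz":-5,"turn":0,"fingers":1},
  {"dx":0,"dy":2,"dz":-5,"turn":0,"fingers":1},
  {"dx":0,"dy":0,"dz":-5,"turn":0,"fingers":1},
  {"dx":0,"dy":0,"dz":-3,"turn":0,"fingers":1},
  {"dx":0,"dy":0,"dz":0,"turn":0,"fingers":1},
])

```text
clock: 14.18
position: [0.5035, -0.0375, 0.2215]
ee_rot: [-0.001, 0.713, 0.701, -0.005]
contact_force: [-0.2, 0.2, 0.0]
width: 0.0515
```

Emit:
play_rows([
  {"dx":0,"dy":-1,"dz":-3,"turn":0,"fingers":1},
  {"dx":0,"dy":0,"dz":-2,"turn":0,"fingers":1},
  {"dx":0,"dy":0,"dz":0,"turn":0,"fingers":1},
  {"dx":0,"dy":0,"dz":0,"turn":0,"fingers":1},
])

```text
clock: 14.52
position: [0.5031, -0.0385, 0.2155]
ee_rot: [-0.001, 0.713, 0.701, -0.005]
contact_force: [0.8, 0.7, -0.3]
width: 0.051
```

Emit:
play_rows([
  {"dx":1,"dy":0,"dz":-2,"turn":0,"fingers":1},
  {"dx":0,"dy":0,"dz":0,"turn":0,"fingers":1},
])

```text
clock: 14.68
position: [0.5043, -0.0386, 0.2135]
ee_rot: [-0.001, 0.713, 0.701, -0.005]
contact_force: [0.0, 0.3, -0.8]
width: 0.0517
```

Emit:
play_rows([
  {"dx":0,"dy":0,"dz":-2,"turn":0,"fingers":1},
  {"dx":0,"dy":0,"dz":0,"turn":0,"fingers":1},
])

```text
clock: 14.85
position: [0.5046, -0.0387, 0.2115]
ee_rot: [-0.001, 0.713, 0.701, -0.005]
contact_force: [-0.3, -0.3, -1.3]
width: 0.0515
```

Emit:
play_rows([
  {"dx":0,"dy":0,"dz":-2,"turn":0,"fingers":1},
  {"dx":0,"dy":0,"dz":0,"turn":0,"fingers":1},
])

```text
clock: 15.02
position: [0.5046, -0.0387, 0.2094]
ee_rot: [-0.001, 0.713, 0.701, -0.005]
contact_force: [-0.2, -0.5, -1.3]
width: 0.0513
```

```bash
python3 look.py i.png
```

```text
[ 0.50489478 -0.03878636  0.20972172] [-6.70334865e-04  7.12849751e-01  7.01299368e-01 -4.89686780e-03] [-0.94508237 -0.15425126 -1.51951805] 0.05141520164938945 [(-106.5, 0.1111), (-34.4, 0.1115), (37.7, 0.111), (109.8, 0.1113)]
side [([179, 126, 6, 5, 20], [181.5, 128.2]), ([238, 219, 16, 19, 110], [244.1, 230.4]), ([446, 280, 8, 5, 24], [449.5, 282.1]), ([252, 284, 31, 24, 260], [267.3, 295.5])]
top [([114, 127, 5, 4, 19], [115.9, 128.4]), ([459, 149, 7, 2, 14], [462.0, 149.5]), ([168, 199, 5, 4, 16], [170.0, 200.5]), ([296, 249, 11, 8, 68], [300.5, 252.7]), ([320, 250, 11, 9, 85], [325.0, 254.1])]
```

View pics/i.png

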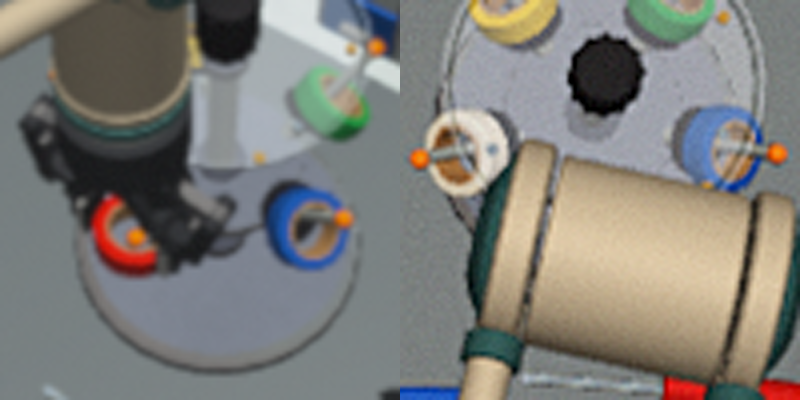

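The orange ball now shows inside the red roll's hole at crop (137,237), so the roll is threaded. I'll go a little lower, then release.

Emit:
play_rows([
  {"dx":1,"dy":0,"dz":-2,"turn":0,"fingers":1},
  {"dx":0,"dy":0,"dz":0,"turn":0,"fingers":1},
])

```text
clock: 15.28
position: [0.5061, -0.0388, 0.2077]
ee_rot: [-0.0, 0.713, 0.701, -0.005]
contact_force: [-0.9, -0.9, -0.7]
width: 0.0513
```

Emit:
play_rows([
  {"dx":1,"dy":0,"dz":-2,"turn":0,"fingers":1},
  {"dx":0,"dy":0,"dz":0,"turn":0,"fingers":1},
])

```text
clock: 15.45
position: [0.5072, -0.0388, 0.2056]
ee_rot: [-0.0, 0.713, 0.701, -0.005]
contact_force: [0.1, 0.6, -1.0]
width: 0.0509
```

Emit:
play_rows([
  {"dx":1,"dy":0,"dz":-2,"turn":0,"fingers":1},
  {"dx":0,"dy":0,"dz":0,"turn":0,"fingers":1},
  {"dx":1,"dy":0,"dz":-2,"turn":0,"fingers":1},
  {"dx":0,"dy":0,"dz":0,"turn":0,"fingers":1},
])

```text
clock: 15.78
position: [0.5095, -0.0388, 0.201]
ee_rot: [-0.0, 0.713, 0.701, -0.005]
contact_force: [0.5, 0.3, -1.0]
width: 0.0513
```

Still no contact, so I'm releasing the roll here.

Emit:
play_rows([
  {"dx":0,"dy":0,"dz":0,"turn":0,"fingers":-1},
  {"dx":0,"dy":0,"dz":0,"turn":0,"fingers":-1},
  {"dx":0,"dy":0,"dz":0,"turn":0,"fingers":-1},
  {"dx":0,"dy":0,"dz":0,"turn":0,"fingers":-1},
  {"dx":0,"dy":0,"dz":0,"turn":0,"fingers":-1},
  {"dx":-1,"dy":0,"dz":6,"turn":0,"fingers":-1},
  {"dx":-2,"dy":0,"dz":15,"turn":0,"fingers":-1},
  {"dx":-2,"dy":0,"dz":25,"turn":0,"fingers":-1},
  {"dx":-2,"dy":0,"dz":30,"turn":0,"fingers":-1},
  {"dx":-15,"dy":0,"dz":30,"turn":0,"fingers":-1},
  {"dx":-35,"dy":0,"dz":15,"turn":0,"fingers":-1},
  {"dx":-38,"dy":0,"dz":0,"turn":0,"fingers":-1},
  {"dx":-38,"dy":0,"dz":0,"turn":0,"fingers":-1},
  {"dx":-38,"dy":0,"dz":0,"turn":0,"fingers":-1},
  {"dx":0,"dy":-30,"dz":0,"turn":0,"fingers":-1},
  {"dx":0,"dy":-38,"dz":0,"turn":0,"fingers":-1},
  {"dx":0,"dy":-38,"dz":0,"turn":0,"fingers":-1},
  {"dx":0,"dy":-38,"dz":0,"turn":0,"fingers":-1},
  {"dx":0,"dy":-38,"dz":0,"turn":0,"fingers":-1},
  {"dx":0,"dy":0,"dz":0,"turn":0,"fingers":-1},
])

```text
clock: 17.45
position: [0.3273, -0.2242, 0.3362]
ee_rot: [0.008, 0.71, 0.704, -0.003]
contact_force: [0.7, 0.9, -0.7]
width: 0.0854
```

```bash
python3 look.py j.png
```

```text
[ 0.32708081 -0.21889419  0.33601916] [ 5.95820225e-03  7.08849041e-01  7.05334756e-01 -6.47545919e-04] [-0.08425817  0.39349544 -0.32086274] 0.08524669008993928 [(-179.7, 0.1089), (-106.5, 0.1111), (-34.4, 0.1115), (37.8, 0.1108), (109.9, 0.1112)]
side [([179, 126, 6, 5, 20], [181.5, 128.2]), ([181, 189, 4, 4, 10], [182.3, 190.4]), ([244, 224, 6, 15, 25], [245.6, 231.2]), ([446, 280, 8, 5, 24], [449.5, 282.1])]
top [([114, 127, 5, 4, 19], [115.9, 128.4]), ([459, 149, 7, 2, 14], [462.0, 149.5]), ([168, 199, 5, 4, 16], [170.0, 200.5]), ([267, 214, 11, 12, 39], [270.6, 220.2]), ([282, 215, 7, 10, 26], [285.6, 219.5]), ([296, 248, 35, 11, 288], [313.2, 253.2])]
```

View pics/j.png

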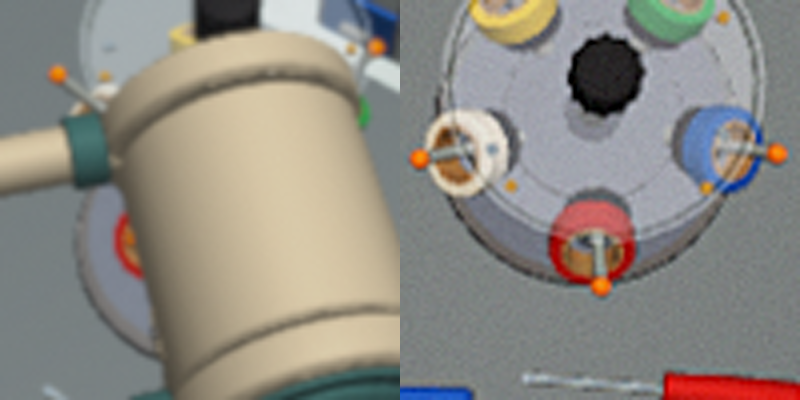

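The roll hangs on the bare arm like its neighbours, at top crop (593,242). One numeric check of how far down it sits, then I'll hand in.

```bash
python3 - <<'E'
from h import *
q=get_image('top');h=cv2.cvtColor(q["pixels"],cv2.COLOR_RGB2HSV)
m=(cv2.inRange(h,(0,80,60),(5,255,255))|cv2.inRange(h,(170,80,60),(180,255,255)))[195:240,255:305]
ys,xs=np.nonzero(m);print('seen cols',xs.min()+255,xs.max()+256,'rows',ys.min()+195,ys.max()+196, balls(q))
th=np.radians(181.9);u=np.array([np.cos(th),np.sin(th),0]);k=np.array([0,0,1.]);s,c=np.sin(np.radians(40)),np.cos(np.radians(40))
z=s*u+c*k;x=c*u-s*k;y=np.cross(z,x);O=np.array([.6195,-.0353,.124])+.05*u
for d in(.03,.037,.045,.055):
    C=O+d*z+.013*x
    P=np.array([proj(q,C+.027*(np.cos(a)*x+np.sin(a)*y)+e*z) for a in np.linspace(0,6.28,60) for e in(-.0095,.0095)])
    print(d,P.min(0).round(1),P.max(0).round(1))
s=get_state();print(s['contact_force'],np.abs(s['qd']).max())
E
```

```text
seen cols 267 289 rows 205 229 [(-179.9, 0.1088), (-106.5, 0.1111), (-34.4, 0.1115), (37.7, 0.111), (109.8, 0.1113)]
0.03 [267.6 202.6] [289.7 224.6]
0.037 [267.7 204.3] [289.9 226.4]
0.045 [267.7 206.2] [290.1 228.4]
0.055 [267.9 208.7] [290.4 231. ]
[ 0.32567839 -0.77350877  0.0142154 ] 0.03546308513200754
```

```bash
python3 -c "
from rig import *
print(sign_off())"
```

```text
the job is handed in; nothing more can be done
None
```

The job is done and handed in. I turned the carousel about 173° by its knob so the bare arm points to the front. Then I threaded the red roll over the arm's tip and let go, and it slid down to the stop disc. The clock read about 17.5 s of the 64 s allowed.

Last checks:
- **Arm direction:** four arm tips in the top view sit 72° apart and put the bare arm about 2° off the front direction (−x). They read the same before and after the release. The bare tip itself read 180°, which I put down to red pixels of the roll blending with the ball.
- **Red roll:** its outline (rows 205–226) fits a centre about 37–40 mm along the arm, where seated is 37. A looser colour mask ran to row 229, probably because it included the orange ball. The side view was mostly blocked by the robot arm, so this rests on the top view.
- **Everything else:** the other four rolls still hang on their arms in that picture. I did not re-measure the bench tools at the end, but nothing was felt touching them. The gripper was open and clear of everything, with the wrist force under 1 N.

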